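# Move the cover-glass carrier from the staining dish to the draining stand

### The job

Lift the lid off the long steel staining dish by its knob and lay it flat on the bench, knob up. Then take the white carrier with its cover glasses out of the dish, keeping it upright, and stand it in the draining stand, right down on the tray between the two end plates. Set both things down gently, without letting them drop, and leave the flask, the petri dishes and the mug where they stand.

Things in the scene. Friction and masses are not known exactly. Their poses are not given: they have to be found in the camera images.
- dish: Open-topped rectangular stainless steel dish, fixed to the bench, 142 long (own x) x 48 wide (own y) x 60 mm high, walls and floor 4 mm; inside 134 x 40 mm. Origin: centre of its underside; z up. The lid lies on it and the carrier stands inside, where only the carrier's two ends have room for fingers (side gaps 4 mm).
- lid: Loose steel lid. Plate 150 (own x) x 56 (own y) x 4 mm; under it a locating step 126 x 32 x 4 mm that fits loosely in the dish's mouth. Origin: centre of the step's underside (z = 0 when on the bench); z up. Plate top 8 mm above the origin. Central knob: stem 14 mm in diameter from 8 to 22 mm above the origin, round head 26 mm in diameter from 22 to 38 mm.
- carrier: Rigid white plastic carrier holding a row of upright cover glasses, 62 long (own x) x 32 wide (own y) x 46 mm high, about 0.13 kg. Origin: centre of its underside; z up. It can be gripped on its two end faces (62 mm apart) or its two sides (32 mm apart). In the dish its top is 10 mm below the rim.
- stand: Aluminium draining stand, fixed, 80 long (own x) x 52 wide (own y) x 62 mm high. Origin: centre of its underside; z up. Tray floor 6 mm above the bench; an end plate 4 mm thick, 62 mm high at each end (72 mm apart inside), a lip 5 mm above the floor along each side (44 mm apart). The carrier goes in lengthwise, either way round; fingers have room only at its sides.
- stand_floor (a point): Middle of the stand's tray floor (its upper face), where the middle of the carrier's underside belongs. Axes as the stand's.
- flask: Bystander: stoppered conical glass flask, 82 mm in diameter at the foot, 137 mm high. Origin: centre of its underside.
- petri: Bystander: stack of three glass petri dishes, 94 mm in diameter, 45 mm high. Origin: centre of its underside.
- mug: Bystander: white mug, 80 mm in diameter, 85 mm high, handle at its own +y. Origin: centre of its underside.
There are look-alikes about, which are no part of the job. Leave any red look-alike of the lid alone.

How it is judged:
On the way, in this order (a step that is already met when the one before it is completed fails the run):
1. the lid lies flat on the bench, knob up, let go and at rest (height (world z) of lid below 0.004 m and angle between lid's own z axis and vertical below 0.08 rad and linear speed of lid below 0.02 m/s and contact force between lid and the fingers below 0.1 N), for 0.2 s.
2. the carrier is lifted out, clear above the dish's rim (height (world z) of carrier above 0.065 m), for 0.1 s.
At the end, for the whole second after the job is handed in: Lid flat on the bench, knob up (underside within 4 mm, tilt under 0.08 rad). Carrier upright (0.06 rad) on the stand's tray floor (3 mm in height, 10 mm sideways of its middle), lengthwise between the end plates (0.35 rad). Both let go and at rest (height (world z) of lid below 0.004 m and angle between lid's own z axis and vertical below 0.08 rad and linear speed of each of lid, carrier below 0.02 m/s and horizontal distance between carrier and stand_floor below 0.01 m and z of carrier in the frame of stand_floor between -0.003 and 0.003 m and angle between carrier's own z axis and vertical below 0.06 rad and angle between the x axis of carrier and the x axis of stand, either way round below 0.35 rad); the robot touches nothing.
It fails at once if the carrier is tipped by more than 0.6 rad (angle between carrier's own z axis and vertical above 0.6 rad).
It fails at once if the carrier is dropped (over 0.5 m/s within 30 mm of the bench) (linear speed of carrier above 0.5 m/s and height (world z) of carrier below 0.03 m).
It fails at once if the lid is dropped (over 0.7 m/s within 30 mm of the bench) (linear speed of lid above 0.7 m/s and height (world z) of lid below 0.03 m).
It fails at once if a bystander is moved by more than 30 mm or tipped (distance of any of flask, petri, mug from where it was at the start of the episode above 0.03 m or angle between any of flask, petri, mug's own z axis and vertical above 0.4 rad).
It also fails if it takes over 72 s, if anything falls off the work surface, if the arm or the gripper's body presses on something with over 40 N, if the wrist force passes 120 N, or if a joint passes its speed limit or range.

### The arm

A 6-joint arm with a two-finger parallel gripper is mounted at the origin on the work surface. World frame = base frame: x ahead of the robot, y to its left, z up, the work surface at z = 0. Lengths are in m, angles in rad, forces in N, time in s.
With the tool pointing down it reaches from about 0.25 to 0.8 m from the base axis. Payload 8.5 kg.
Tool frame: the origin (TCP) lies midway between the tips of the shut fingers; the grasp point (between the pads) lies 19 mm behind it (robot.hold_point_z is the distance from the TCP to the grasp point, in m); z points along the fingers, y is the line along which they close (so a half turn about z gives the same grasp; the last joint's range is limited). The gripper opens to 85 mm and grips with 20 to 120 N. Pads are 22 mm wide; open, the fingers measure 114 mm over their backs; the gripper's body (76 mm by 85 mm) begins 54 mm behind the grasp point. The pads swing forward as they close: fully open they stand 13 mm farther back than shut.
Start: joints at [1.234, 0.238, -0.013, 1.319, 0, 1.571], TCP at [0.173, 0.495, 0.199] pointing down, gripper open.
Joint ranges: [-2.66, 2.66], [-1.03, 1.9], [-1.14, 1.46], [-1.82, 2.27], [-1.45, 1.34], [-3.14, 3.14]. Speed limits (rad/s): [2.22, 2.22, 2.79, 3.14, 3.14, 3.14].

### API

Orientations are given as a rotation vector (axis times angle).
In Python, from rig import robot gives the robot as it stands.
- The arm moves only by the tool send_rows, never from a script. Its argument "motion" is text: rows parted by semicolons, each of 7 numbers parted by spaces: the turn, a rotation vector about the tool's x, y, z in degrees, then the shift along the tool's x, y, z in cm, then the opening, from 0 (shut) to 1 (fully open). A call has 1 to 5 rows; each row shifts and turns the commanded pose from where the row before left it, along the tool's axes as they then stand; what a row does not reach is not made up. A row lasts 1/8 s, in which the tool goes at most 62.5 mm and 10.7 degrees, less where a joint would pass 70% of its speed; a pose out of reach is approached as far as the arm can. A call is refused whole if a number of a shift passes 6.25 or a number of a turn 10.7, either way. A call with a gripper value outside its range is refused whole. The fingers move at their own pace and stop on an object; "grip_force" is the grip in N (left out, the last holds). Time passes only in rows, so rows that do not move let the fingers close. It gives the time, the measured TCP pose, the force, the opening and the grip force at its end, in the units of the state.
- robot.get_obs(): the state, without advancing time (a new reading comes with each control period).
- robot.read_camera(name): name is "scene" or "top"; returns (picture, depth): 480x640x3 uint8, red, green, blue; 480x640 float32, m along the optical axis (not along the pixel's ray), 0 where there is no reading.
- robot.camera_info(name): a dict with "fx", "fy", "cx", "cy" (pixels), "R" (3x3) and "t" (3): a world point X has camera coordinates R X + t. Camera axes: x right, y down, z forward; pixel columns grow to the right and rows downward; lengths in m; the calibration is good to about 2 mm. A picture is of the moment at which its call begins. camera_info takes no time and is no camera call.
- robot.finish_job(): hands the job in; it is judged then, once.
The state is a dict: "time": time; "q": joint angles; "dq": joint speeds; "tau": joint torques, N m; "tool_pos": TCP position; "orientation": TCP orientation; "ft_force": force on the tool from outside, world axes, zero at the start; "wrist_torque": the same for the moment, N m; "finger_gap": opening from 0.0 (shut) to 1.0 (fully open); "gripper_force": force on a finger pad.
Only numpy, scipy, OpenCV 4.12 (cv2) and the standard library are available. Lean on these libraries where they do the work, as an engineer would, in place of code of your own. Each camera call takes 0.05 s, during which the arm holds its last target. There are 200 camera calls.

## Working session

There is one attempt and no reset: what is moved stays moved. The work goes in short steps, Python scripts to look and compute and a tool call to move; the robot and the scene stay as the last step left them, time stands still between calls to the robot, and variables do not carry over. Pictures are saved under pics/ and viewed, at most 10 in all, crops included, and the job is handed in when it is done.

Besides the shell and the picture viewer there is one more tool, called by a JSON object that holds its "op" and its "data", one argument or row to a line. send_rows: Moves the arm, as the interface text tells. Its arguments: {"type":"object","properties":{"motion":{"type":"string"},"grip_force":{"type":"number"}},"required":["motion"]}

```bash
mkdir -p pics; ls
python3 - <<'E'
from rig import robot
import cv2,numpy as np
for n in("scene","top"):
    p,d=robot.read_camera(n); cv2.imwrite(f"pics/{n}0.png",p[:,:,::-1]); np.save(f"pics/{n}0.npy",d)
    i=robot.camera_info(n); print(n,i["fx"],i["cx"],i["cy"],np.round(i["R"],3).tolist(),np.round(i["t"],3))
print(robot.get_obs(), robot.hold_point_z)
E
```

```text
pics
scene 458.9731346868173 314.3270036941289 237.09490203257792 [[-0.71, 0.705, 0.0], [0.474, 0.477, -0.74], [-0.521, -0.525, -0.673]] [ 0.376 -0.19   1.372]
top 509.28556358746783 316.0630435060705 244.93860470264738 [[-0.013, -1.0, 0.0], [-0.999, 0.013, -0.031], [0.031, -0.001, -1.0]] [0.016 0.5   1.17 ]
{'time': 0.1, 'q': array([ 1.23401715e+00,  2.38721476e-01, -1.41745195e-02,  1.31917200e+00,
       -2.22217695e-05,  1.57080904e+00]), 'dq': array([-8.26788770e-05, -1.71017371e-03,  3.48164358e-03, -7.81346833e-05,
        8.96029458e-04, -7.22175555e-04]), 'tau': array([ 1.17169795e-03, -5.39724255e+01,  3.46996486e+01,  1.34251703e-02,
        2.38021330e-04, -5.96941931e-06]), 'tool_pos': array([0.17335908, 0.49512317, 0.19883978]), 'orientation': array([-5.26502511e-01, -3.09696533e+00,  1.97500811e-03]), 'ft_force': array([-0.81978867,  1.32449325,  0.72435627]), 'wrist_torque': array([ 0.0087224 ,  0.03022052, -0.00106558]), 'gripper_force': 0.0, 'finger_gap': 0.9988901162040292} 0.0187
```

View pics/scene0.png

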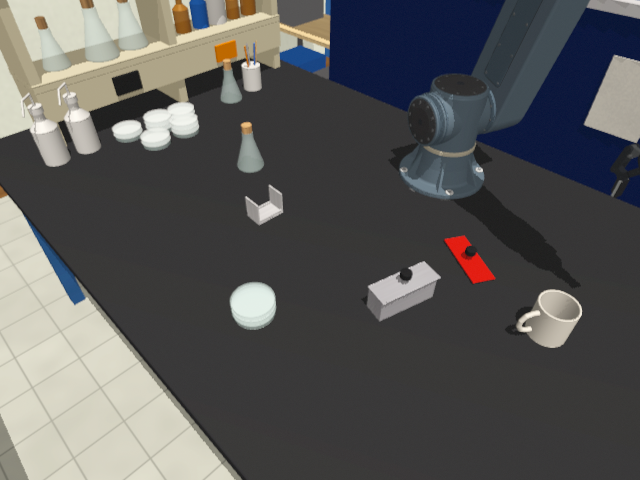

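View pics/top0.png

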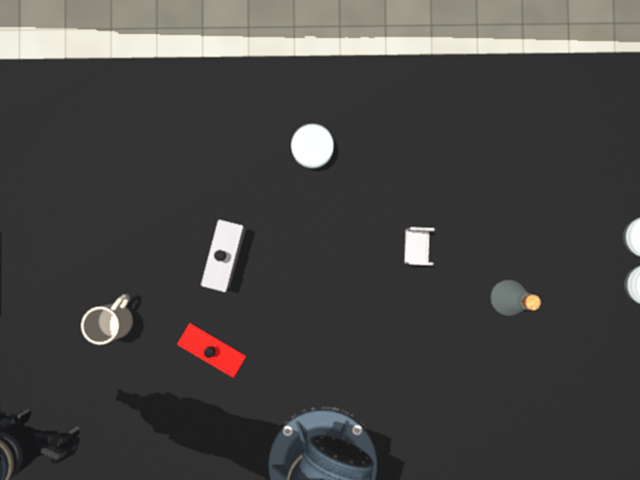

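The scene view shows the steel dish with its grey lid at (403,290), its black knob at (406,274). The red look-alike lid is at (470,258), the stand at (264,205), the flask at (250,148), the petri stack at (253,305) and the mug at (550,318). In the top view the dish lid is at (222,255) with the knob at (220,256), the red lid at (211,351), the stand at (419,246) and the gripper at lower left.

Candidates for the lid: grey plate in top view (222,255), and red plate (211,351), which is the look-alike. I choose the grey one, since it's steel and sits on the dish. For the stand there is only (419,246).

```bash
cat > h.py <<'E'
import cv2,numpy as np
from rig import robot
def cast(n,uv,z):
    i=robot.camera_info(n); R=np.array(i["R"]);t=np.array(i["t"]); c=-R.T@t
    uv=np.atleast_2d(uv).astype(float)
    r=np.c_[(uv[:,0]-i["cx"])/i["fx"],(uv[:,1]-i["cy"])/i["fy"],np.ones(len(uv))]@R
    return c+r*((z-c[2])/r[:,2])[:,None]
def blob(mask,seed):
    _,l=cv2.connectedComponents(mask.astype(np.uint8)); v,u=np.nonzero(l==l[seed[1],seed[0]])
    return np.c_[u,v]
def cloud(n,d):
    "world point of every pixel from depth"
    i=robot.camera_info(n); R=np.array(i["R"]);t=np.array(i["t"])
    v,u=np.mgrid[:480,:640]
    return (np.dstack([(u-i["cx"])/i["fx"]*d,(v-i["cy"])/i["fy"]*d,d])-t)@R
def rect(P):
    "min-area rectangle: centre, long, short, yaw of the long side"
    (c,s,a)=cv2.minAreaRect((P[:,:2]*1000).astype(np.float32))
    if s[0]<s[1]: a+=90; s=s[::-1]
    return np.round(c,1),np.round(s,1),round((a+90)%180-90,1)
E
python3 - <<'E'
from h import *
im=cv2.imread("pics/top0.png"); d=np.load("pics/top0.npy"); W=cloud("top",d)
def box(u0,u1,v0,v1,z0,z1):
    m=np.zeros(d.shape,bool); m[v0:v1,u0:u1]=1
    m&=(W[:,:,2]>z0)&(W[:,:,2]<z1)&(d>0); return m
for n,b in dict(lid=(190,255,210,300,.05,.075),knob=(190,255,210,300,.085,.12),red=(170,255,315,385,.003,.03),standtop=(395,445,220,275,.045,.08),standtray=(395,445,220,275,.002,.02),petri=(285,345,115,175,.03,.06),mug=(75,135,285,350,.03,.1),flask=(485,545,270,325,.01,.2)).items():
    m=box(*b); P=W[m]; v,u=np.nonzero(m)
    print(n,m.sum(),rect(P),"z",np.round(np.percentile(P[:,2],[5,50,95]),4))
# colour based: lid plate white blob cast to z=0.064.. plate top
g=im.min(2)
mask=(g>120)
for n,s,z in(("lid",(230,240),.064),):
    B=blob(mask,s); print(n,len(B),rect(cast("top",B,z)), B.min(0),B.max(0))
k=np.zeros_like(mask); k[240:275,205:240]=(im.max(2)[240:275,205:240]<80)
B=blob(k,(220,256)); print("knob",len(B),cast("top",B.mean(0),.094),B.min(0),B.max(0))
B=blob(g>70,(418,246)); print("stand",rect(cast("top",B,.03)),B.min(0),B.max(0))
c=np.hstack([cv2.resize(im[205:305,175:275],(390,390),interpolation=2),cv2.resize(im[205:285,380:460],(390,390),interpolation=2)])
cv2.imwrite("pics/c1.png",c)
E
```

```text
lid 1614 (array([479.6, 217.2]), array([149.7,  56.4]), -15.2) z [0.0607 0.0642 0.0675]
knob 117 (array([479.9, 217.2]), array([24.3, 23.6]), 89.3) z [0.09   0.0933 0.0968]
red 1873 (array([262.8, 252.9]), array([194.1, 158.2]), 89.1) z [0.0034 0.0073 0.0114]
standtop 104 (array([ 495.2, -222.9]), array([80.1, 52.6]), -2.9) z [0.0509 0.0611 0.0644]
standtray 1060 (array([ 492.9, -230.1]), array([125.7, 114.2]), -0.9) z [0.0022 0.0053 0.0121]
petri 1382 (array([727. ,  15.1]), array([92.7, 91.7]), 88.4) z [0.0411 0.0452 0.0488]
mug 1003 (array([338.3, 464.4]), array([107.8,  79.6]), -64.4) z [0.0339 0.0673 0.0865]
flask 1125 (array([ 375.6, -423.2]), array([78.2, 61.3]), -3.8) z [0.0149 0.0597 0.1378]
lid 1723 (array([478.6, 218.3]), array([152.2,  58.4]), -15.2) [201 220] [242 291]
knob 85 [[0.47838349 0.21595072 0.094     ]] [215 251] [225 260]
stand (array([ 495.4, -222.7]), array([88.8, 67.5]), -2.8) [404 226] [434 265]
```

View pics/c1.png

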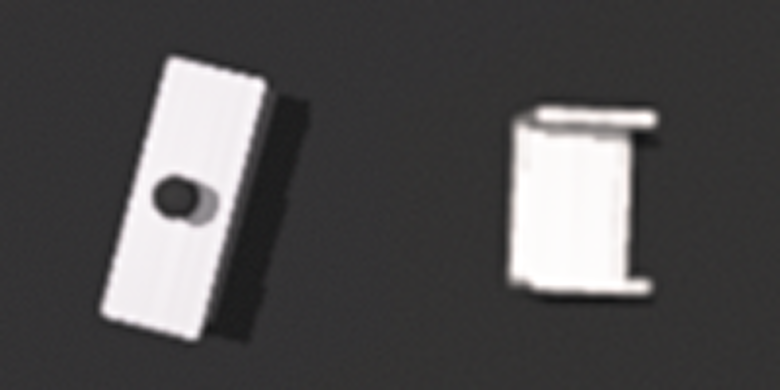

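The crop confirms the choice: left, the grey steel lid with its black knob on the dish (knob at crop (176,197), top-view pixel (220,256)); right, the stand with end plates at its +x and -x ends.

```bash
cat >> h.py <<'E'
from scipy.spatial.transform import Rotation as Ro
def go(pos,yaw,at=None):
    "shift (cm, present tool axes), then turn (deg, tool axes) so tool y lies at yaw, z down"
    o=robot.get_obs(); A=Ro.from_rotvec(o["orientation"]); y=np.radians(yaw)
    T=Ro.from_matrix(np.c_[[np.sin(y),-np.cos(y),0],[np.cos(y),np.sin(y),0],[0,0,-1]])
    print("t",round(o["time"],2),"at",np.round(o["tool_pos"],4),"shift",np.round(A.inv().apply(np.array(pos)-o["tool_pos"])*100,2),
     "turn",np.round((A.inv()*T).as_rotvec(degrees=True),1),"after turn axes",np.round(T.inv().apply(np.array(pos)-o["tool_pos"])*100,2),"F",np.round(o["ft_force"],1),"gap",round(o["finger_gap"],3))
E
python3 -c "
from h import *
go((.4797,.2172,.19),-15.2)"
```

```text
Traceback (most recent call last):
  File "h.py", line 25, in go
    T=Ro.from_matrix(np.c_[[np.sin(y),-np.cos(y),0],[np.cos(y),np.sin(y),0],[0,0,-1]])
  File "scipy/spatial/transform/_rotation.pyx", line 1143, in scipy.spatial.transform._rotation.Rotation.from_matrix
ValueError: Non-positive determinant (left-handed or null coordinate frame) in rotation matrix 0: [[-0.26218918  0.96501649  0.        ]
 [-0.96501649 -0.26218918  0.        ]
 [ 0.          0.         -1.        ]].
```

```bash
sed -i 's/\[np.sin(y),-np.cos(y),0\]/[-np.sin(y),np.cos(y),0]/' h.py
python3 -c "
from h import *
go((.4797,.2172,.19),-15.2)"
```

```text
t 0.1 at [0.1734 0.4951 0.1988] shift [-38.1  -16.11   0.91] turn [-0.1  0.1 85.9] after turn axes [-18.79  36.85   0.88] F [-0.8  1.3  0.7] gap 0.999
```

{"op": "send_rows", "data": {
  "motion": "0 0 0 -4.2 -1.8 0 1; 0 0 0 -4.2 -1.8 0 1; 0 0 0 -4.2 -1.8 0 1; 0 0 0 -4.2 -1.8 0 1; 0 0 0 -4.2 -1.8 0 1"
}}

```text
time: 0.72
tool_pos: [0.3427, 0.3399, 0.1992]
orientation: [-0.526, -3.097, 0.001]
ft_force: [0.1, 0.3, 0.1]
finger_gap: 1.0
gripper_force: 0.0
```

{"op": "send_rows", "data": {
  "motion": "0 0 0 -4.2 -1.8 0 1; 0 0 0 -4.2 -1.8 0 1; 0 0 0 -4.2 -1.8 0 1; 0 0 0 -4.2 -1.8 0 1; 0 0 9.5 0 0 0 1"
}}

```text
time: 1.35
tool_pos: [0.4785, 0.2155, 0.1987]
orientation: [-0.79, -3.04, 0.001]
ft_force: [-0.8, 1.0, 0.7]
finger_gap: 0.996
gripper_force: 0.0
```

{"op": "send_rows", "data": {
  "motion": "0 0 9.5 0 0 0 1; 0 0 9.5 0 0 0 1; 0 0 9.5 0 0 0 1; 0 0 9.5 0 0 0 1; 0 0 9.5 0 0 0 1"
}}

```text
time: 1.98
tool_pos: [0.4765, 0.2175, 0.199]
orientation: [-1.947, -2.465, 0.001]
ft_force: [-0.1, -0.9, -0.1]
finger_gap: 0.999
gripper_force: 0.0
```

{"op": "send_rows", "data": {
  "motion": "0 0 9.5 0 0 0 1; 0 0 9.5 0 0 0 1; 0 0 9.5 0 0 0 1; 0 0 0 0 0 0 1; 0 0 0 0 0 0 1"
}}

```text
time: 2.6
tool_pos: [0.4766, 0.2176, 0.1992]
orientation: [-2.485, -1.921, 0.001]
ft_force: [-0.5, 0.2, 1.3]
finger_gap: 1.001
gripper_force: 0.0
```

```bash
python3 -c "
from h import *
go((.4797,.2172,.069),-15.2)"
```

```text
t 2.6 at [0.4766 0.2176 0.1992] shift [ 0.05  0.32 13.02] turn [-0.   0.   0.6] after turn axes [ 0.04  0.31 13.02] F [-0.5  0.2  1.3] gap 1.001
```

{"op": "send_rows", "data": {
  "motion": "0 0 0.6 0 0.3 3 1; 0 0 0 0 0 3 1; 0 0 0 0 0 3 1; 0 0 0 0 0 2 1; 0 0 0 0 0 2 1"
}}

```text
time: 3.22
tool_pos: [0.4795, 0.2168, 0.0686]
orientation: [-2.496, -1.907, 0.001]
ft_force: [1.3, -0.5, -0.0]
finger_gap: 1.003
gripper_force: 0.0
```

{"op": "send_rows", "data": {
  "motion": "0 0 0 0 0 0 0.6; 0 0 0 0 0 0 0.3; 0 0 0 0 0 0 0; 0 0 0 0 0 0 0; 0 0 0 0 0 0 0",
  "grip_force": 50
}}

```text
time: 3.85
tool_pos: [0.4798, 0.2169, 0.0697]
orientation: [2.499, 1.904, 0.001]
ft_force: [-0.3, -0.4, 0.5]
finger_gap: -0.001
gripper_force: 0.0
```

{"op": "send_rows", "data": {
  "motion": "0 0 0 0 0 0 0; 0 0 0 0 0 0 0; 0 0 0 0 0 -0.5 0; 0 0 0 0 0 -0.5 0; 0 0 0 0 0 0 0"
}}

```text
time: 4.47
tool_pos: [0.48, 0.217, 0.08]
orientation: [2.499, 1.904, 0.001]
ft_force: [0.9, 0.4, -0.0]
finger_gap: -0.002
gripper_force: 0.0
```

The fingers closed on nothing, so I'll take another look.

Run:
```python
from h import *
o=[]
for n in("scene","top"):
    p,d=robot.read_camera(n); p=p[:,:,::-1]; cv2.imwrite(f"pics/{n}1.png",p); np.save(f"pics/{n}1.npy",d)
    o.append(cv2.resize(p[180:380,310:510] if n=="scene" else p[170:370,130:330],(400,400),interpolation=2))
cv2.imwrite("pics/c2.png",np.hstack(o))
i=robot.camera_info
for P in([.48,.217,.08],[.4797,.2172,.094]):
  for n in("scene","top"):
    c=i(n); x=np.array(c["R"])@P+c["t"]; print(n,P,c["fx"]*x[0]/x[2]+c["cx"],c["fy"]*x[1]/x[2]+c["cy"])
```

```text
scene [0.48, 0.217, 0.08] 404.9189455018345 276.65273095127327
top [0.48, 0.217, 0.08] 220.72641623815917 254.53061097339113
scene [0.4797, 0.2172, 0.094] 405.98948281105754 271.98738374415564
top [0.4797, 0.2172, 0.094] 219.4123319009946 254.59250014713217
```

View pics/c2.png

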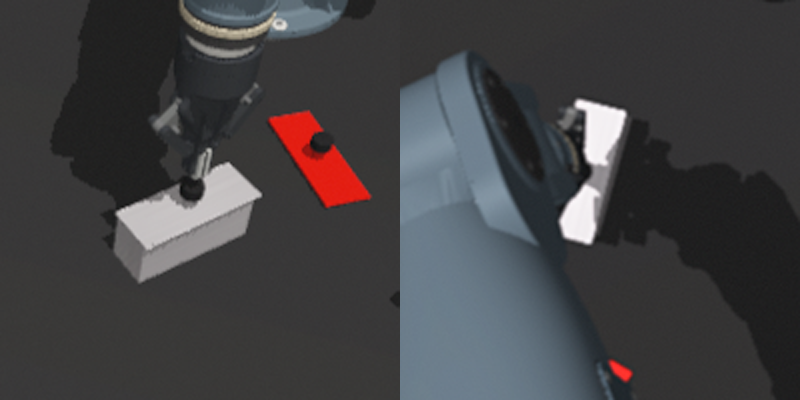

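Left crop (scene): the knob is still on the lid at (193,188), and the shut fingers end at about (203,165), behind or above it. Right crop (top): the arm hides the knob. I'll check with depth whether the fingers are off in height or sideways.

Run:
```python
from h import *
W0=cloud("scene",np.load("pics/scene0.npy"));W=cloud("scene",np.load("pics/scene1.npy"))
d0=np.load("pics/scene0.npy");d1=np.load("pics/scene1.npy")
for v in range(240,284,3):
    for u in (404,408,412):
        print(v,u,np.round(W0[v,u],3),np.round(W[v,u],3),end=" | ")
    print()
im=cv2.imread("pics/scene0.png"); 
K=W0[(W0[:,:,2]>.082)&(W0[:,:,2]<.11)&(np.hypot(W0[:,:,0]-.48,W0[:,:,1]-.217)<.03)]
print(len(K),K.min(0),K.max(0),K.mean(0))
F=W[(W[:,:,2]>.05)&(W[:,:,2]<.15)&(np.hypot(W[:,:,0]-.48,W[:,:,1]-.217)<.05)&(abs(d1-d0)>.02)]
for z in np.arange(.06,.15,.01):
    S=F[(F[:,2]>=z)&(F[:,2]<z+.01)]
    if len(S): print(round(z,2),len(S),S.mean(0).round(3))
print(robot.get_obs()["orientation"],robot.get_obs()["tool_pos"])
```

```text
240 404 [ 0.311  0.101 -0.002] [0.514 0.22  0.207] | 240 408 [ 0.304  0.108 -0.002] [0.503 0.222 0.202] | 240 412 [0.299 0.116 0.001] [0.503 0.23  0.206] | 
243 404 [0.322 0.109 0.   ] [0.506 0.216 0.192] | 243 408 [0.315 0.116 0.   ] [0.501 0.222 0.193] | 243 412 [ 0.307  0.123 -0.   ] [0.501 0.23  0.198] | 
246 404 [ 0.329  0.114 -0.002] [0.488 0.207 0.166] | 246 408 [0.327 0.124 0.003] [0.497 0.221 0.181] | 246 412 [0.319 0.131 0.003] [0.499 0.23  0.189] | 
249 404 [0.34  0.122 0.001] [0.493 0.211 0.164] | 249 408 [ 0.33   0.127 -0.003] [0.498 0.222 0.175] | 249 412 [ 0.325  0.135 -0.001] [0.497 0.23  0.18 ] | 
252 404 [0.351 0.13  0.004] [0.502 0.217 0.166] | 252 408 [0.342 0.135 0.001] [0.498 0.224 0.168] | 252 412 [ 0.332  0.141 -0.002] [0.49  0.227 0.165] | 
255 404 [ 0.356  0.134 -0.   ] [0.51  0.223 0.167] | 255 408 [ 0.348  0.141 -0.002] [0.495 0.223 0.158] | 255 412 [ 0.342  0.148 -0.001] [0.489 0.228 0.157] | 
258 404 [ 0.363  0.14  -0.002] [0.505 0.221 0.156] | 258 408 [ 0.358  0.148 -0.   ] [0.49  0.221 0.145] | 258 412 [0.351 0.155 0.   ] [0.485 0.227 0.146] | 
261 404
[... 836 characters left out ...]
86 0.227 0.094] | 276 412 [0.455 0.219 0.065] [0.456 0.22  0.066] | 
279 404 [0.489 0.221 0.083] [0.49  0.221 0.083] | 279 408 [0.484 0.227 0.084] [0.487 0.229 0.087] | 279 412 [0.462 0.225 0.065] [0.462 0.225 0.065] | 
282 404 [0.483 0.219 0.067] [0.487 0.221 0.072] | 282 408 [0.475 0.224 0.065] [0.474 0.223 0.064] | 282 412 [0.468 0.229 0.063] [0.468 0.229 0.063] | 
131 [0.46819163 0.20525052 0.08250561] [0.49166172 0.23055601 0.09733656] [0.48237657 0.21919769 0.09167923]
0.06 1 [0.497 0.199 0.063]
0.11 13 [0.486 0.226 0.117]
0.12 47 [0.488 0.222 0.125]
0.13 55 [0.487 0.223 0.135]
0.14 39 [0.487 0.225 0.145]
[2.49890434e+00 1.90373616e+00 3.25431515e-04] [0.47968272 0.21690267 0.07952725]
```

By depth, the shut fingertips are at z≈0.117 while the reported TCP is at 0.080. I'll raise the arm clear of the knob and measure this offset properly.

{"op": "send_rows", "data": {
  "motion": "0 0 0 0 0 -4 0; 0 0 0 0 0 -4 0; 0 0 0 0 0 0 0; 0 0 0 0 0 0 0"
}}

```text
time: 5.08
tool_pos: [0.4794, 0.2168, 0.1589]
orientation: [-2.499, -1.904, 0.001]
ft_force: [-0.4, -0.1, 0.4]
finger_gap: 0.001
gripper_force: 0.0
```

Run:
```python
from h import *
p,d1=robot.read_camera("scene"); cv2.imwrite("pics/scene2.png",p[:,:,::-1]); d0=np.load("pics/scene0.npy"); W=cloud("scene",d1)
print(robot.get_obs()["tool_pos"],robot.get_obs()["q"])
M=(np.hypot(W[:,:,0]-.48,W[:,:,1]-.217)<.06)&(W[:,:,2]>.1)&(abs(d1-d0)>.02)&(d1>0)
F=W[M]
for z in np.arange(.1,.27,.008):
    S=F[(F[:,2]>=z)&(F[:,2]<z+.008)]
    if len(S): print(round(z,3),len(S),S.mean(0).round(3),S.min(0).round(3),S.max(0).round(3))
c=cv2.resize(p[150:310,330:490,::-1],(560,560),interpolation=2); cv2.imwrite("pics/c3.png",c)
c=robot.camera_info("scene"); x=np.array(c["R"])@robot.get_obs()["tool_pos"]+c["t"]; print((c["fx"]*x[0]/x[2]+c["cx"]-330)*3.5,(c["fy"]*x[1]/x[2]+c["cy"]-150)*3.5)
```

```text
[0.47901038 0.21661372 0.15838866] [ 4.24732024e-01  2.57614338e-01 -9.33083638e-02  1.22148453e+00
 -6.36839686e-05  2.26429801e+00]
0.188 10 [0.485 0.224 0.194] [0.48  0.217 0.19 ] [0.489 0.228 0.196]
0.196 38 [0.487 0.221 0.2  ] [0.468 0.206 0.196] [0.496 0.229 0.204]
0.204 50 [0.488 0.222 0.208] [0.468 0.208 0.204] [0.495 0.229 0.212]
0.212 48 [0.488 0.222 0.216] [0.471 0.208 0.212] [0.497 0.229 0.22 ]
0.22 39 [0.486 0.225 0.224] [0.47  0.215 0.22 ] [0.496 0.23  0.228]
0.228 34 [0.485 0.226 0.233] [0.46  0.219 0.228] [0.507 0.232 0.236]
0.236 99 [0.485 0.225 0.241] [0.451 0.203 0.236] [0.516 0.237 0.244]
0.244 113 [0.484 0.225 0.247] [0.446 0.202 0.244] [0.521 0.239 0.252]
0.252 118 [0.484 0.225 0.256] [0.435 0.198 0.252] [0.527 0.24  0.26 ]
0.26 138 [0.48  0.229 0.264] [0.431 0.199 0.26 ] [0.532 0.242 0.268]
0.268 143 [0.481 0.23  0.272] [0.429 0.212 0.268] [0.539 0.245 0.276]
281.2733728928138 346.7682681481483
```

View pics/c3.png

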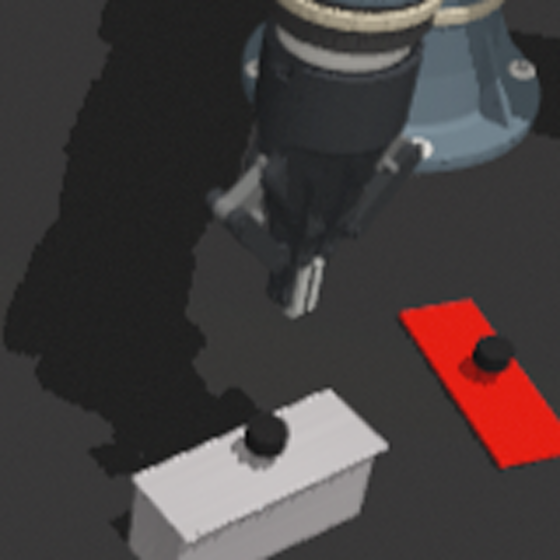

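The picture shows the shut fingertips at crop (297,315) and the knob at (267,437). The reported TCP projects to (281,347), so the tips sit about 33 mm higher than reported. I'll calibrate this by a gentle touch on the knob top, whose height is known (94 mm).

{"op": "send_rows", "data": {
  "motion": "0 0 0 0 0 3 0; 0 0 0 0 0 3 0; 0 0 0 0 0 2 0; 0 0 0 0 0 0.7 0; 0 0 0 0 0 0 0"
}}

```text
time: 5.75
tool_pos: [0.4791, 0.2166, 0.0718]
orientation: [-2.499, -1.904, 0.003]
ft_force: [0.3, -0.6, 0.2]
finger_gap: -0.004
gripper_force: 0.0
```

{"op": "send_rows", "data": {
  "motion": "0 0 0 0 0 0.2 0; 0 0 0 0 0 0 0"
}}

```text
time: 6.0
tool_pos: [0.4799, 0.217, 0.0709]
orientation: [2.499, 1.904, 0.001]
ft_force: [0.5, -0.0, -0.4]
finger_gap: 0.003
gripper_force: 0.0
```

{"op": "send_rows", "data": {
  "motion": "0 0 0 0 0 0.2 0; 0 0 0 0 0 0 0"
}}

```text
time: 6.25
tool_pos: [0.4796, 0.2168, 0.0684]
orientation: [2.499, 1.904, -0.0]
ft_force: [1.1, 1.4, -0.5]
finger_gap: -0.002
gripper_force: 0.0
```

{"op": "send_rows", "data": {
  "motion": "0 0 0 0 0 0.2 0; 0 0 0 0 0 0 0"
}}

```text
time: 6.5
tool_pos: [0.4795, 0.2168, 0.0662]
orientation: [-2.499, -1.904, 0.001]
ft_force: [0.1, 0.2, 0.9]
finger_gap: 0.001
gripper_force: 0.0
```

{"op": "send_rows", "data": {
  "motion": "0 0 0 0 0 0.2 0; 0 0 0 0 0 0 0"
}}

```text
time: 6.75
tool_pos: [0.4795, 0.2168, 0.0642]
orientation: [-2.499, -1.904, 0.001]
ft_force: [0.3, 0.4, 0.5]
finger_gap: 0.002
gripper_force: 0.0
```

{"op": "send_rows", "data": {
  "motion": "0 0 0 0 0 0.2 0; 0 0 0 0 0 0 0"
}}

```text
time: 7.0
tool_pos: [0.4796, 0.2168, 0.0623]
orientation: [2.499, 1.904, -0.0]
ft_force: [0.0, 0.3, 0.4]
finger_gap: -0.001
gripper_force: 0.0
```

{"op": "send_rows", "data": {
  "motion": "0 0 0 0 0 0.2 0; 0 0 0 0 0 0 0"
}}

```text
time: 7.25
tool_pos: [0.4797, 0.2169, 0.0621]
orientation: [2.499, 1.904, 0.002]
ft_force: [-5.7, -2.1, 18.5]
finger_gap: 0.002
gripper_force: 9.5
```

Contact came at a reported 0.062, so the true tip height is the reported value plus 32 mm. Now the real grasp.

{"op": "send_rows", "data": {
  "motion": "0 0 0 0 0 -2 0; 0 0 0 0 0 -2 1; 0 0 0 0 0 0 1; 0 0 0 0 0 0 1; 0 0 0 0 0 0 1"
}}

```text
time: 7.88
tool_pos: [0.4791, 0.2166, 0.0995]
orientation: [-2.499, -1.904, 0.002]
ft_force: [-0.1, 0.3, 0.1]
finger_gap: 0.844
gripper_force: 0.0
```

{"op": "send_rows", "data": {
  "motion": "0 0 0 0 0 0 1; 0 0 0 0 0 2 1; 0 0 0 0 0 2 1; 0 0 0 0 0 1.5 1; 0 0 0 0 0 0.9 1"
}}

```text
time: 8.5
tool_pos: [0.4793, 0.2167, 0.0355]
orientation: [-2.499, -1.904, 0.002]
ft_force: [0.5, -0.2, 0.3]
finger_gap: 0.998
gripper_force: 0.0
```

{"op": "send_rows", "data": {
  "motion": "0 0 0 0 0 0 0.6; 0 0 0 0 0 0 0.4; 0 0 0 0 0 0 0.2; 0 0 0 0 0 0 0; 0 0 0 0 0 0 0"
}}

```text
time: 9.12
tool_pos: [0.4799, 0.2171, 0.0371]
orientation: [2.499, 1.904, 0.002]
ft_force: [-0.8, 0.2, 5.6]
finger_gap: 0.287
gripper_force: 48.8
```

The knob is gripped. Next I lift it, working out the shift to lay it at (0.46, 0.0).

{"op": "send_rows", "data": {
  "motion": "0 0 0 0 0 -0.5 0; 0 0 0 0 0 -1 0; 0 0 0 0 0 -2 0; 0 0 0 0 0 -2.5 0; 0 0 0 0 0 0 0"
}}

```text
time: 9.75
tool_pos: [0.4809, 0.2175, 0.0982]
orientation: [2.498, 1.903, 0.005]
ft_force: [1.5, -0.8, -2.6]
finger_gap: 0.288
gripper_force: 49.3
```

```bash
python3 -c "
from h import *
go((.46,.01,.097),-15.2)"
```

```text
t 9.75 at [0.4809 0.2175 0.0982] shift [-20.56   3.49   0.09] turn [ 0.2 -0.1 -0.2] after turn axes [-20.57   3.42   0.12] F [ 1.5 -0.8 -2.6] gap 0.288
```

{"op": "send_rows", "data": {
  "motion": "0 0 0 -4.1 0.7 0 0; 0 0 0 -4.1 0.7 0 0; 0 0 0 -4.1 0.7 0 0; 0 0 0 -4.1 0.7 0 0; 0 0 0 -4.1 0.7 0 0"
}}

```text
time: 10.38
tool_pos: [0.4581, 0.0086, 0.0956]
orientation: [-2.499, -1.904, 0.001]
ft_force: [0.3, -0.3, -2.1]
finger_gap: 0.285
gripper_force: 49.3
```

{"op": "send_rows", "data": {
  "motion": "0 0 0 0 0 3 0; 0 0 0 0 0 3 0; 0 0 0 0 0 2.5 0; 0 0 0 0 0 1.5 0; 0 0 0 0 0 0.8 0"
}}

```text
time: 11.0
tool_pos: [0.4579, 0.0099, -0.013]
orientation: [-2.498, -1.903, 0.003]
ft_force: [-0.3, 0.7, -2.4]
finger_gap: 0.284
gripper_force: 49.3
```

{"op": "send_rows", "data": {
  "motion": "0 0 0 0 0 0 0; 0 0 0 0 0 0.2 0; 0 0 0 0 0 0.2 0; 0 0 0 0 0 0 0"
}}

```text
time: 11.5
tool_pos: [0.459, 0.0099, -0.0154]
orientation: [2.499, 1.904, 0.0]
ft_force: [0.3, -0.2, -2.0]
finger_gap: 0.284
gripper_force: 49.3
```

{"op": "send_rows", "data": {
  "motion": "0 0 0 0 0 0.15 0; 0 0 0 0 0 0 0"
}}

```text
time: 11.75
tool_pos: [0.4589, 0.0099, -0.0171]
orientation: [2.499, 1.904, -0.0]
ft_force: [-0.3, 0.6, -3.0]
finger_gap: 0.286
gripper_force: 49.3
```

{"op": "send_rows", "data": {
  "motion": "0 0 0 0 0 0.15 0; 0 0 0 0 0 0 0"
}}

```text
time: 12.0
tool_pos: [0.4588, 0.0099, -0.0187]
orientation: [-2.499, -1.904, 0.0]
ft_force: [0.0, -0.2, -2.6]
finger_gap: 0.282
gripper_force: 49.3
```

{"op": "send_rows", "data": {
  "motion": "0 0 0 0 0 0.1 0; 0 0 0 0 0 0 0"
}}

```text
time: 12.25
tool_pos: [0.459, 0.0099, -0.0189]
orientation: [2.499, 1.904, 0.0]
ft_force: [-3.7, -0.2, 9.8]
finger_gap: 0.281
gripper_force: 50.5
```

The lid is on the bench. I open, rise and look for the carrier.

{"op": "send_rows", "data": {
  "motion": "0 0 0 0 0 0 0.35; 0 0 0 0 0 0 0.5; 0 0 0 0 0 0 0.8; 0 0 0 0 0 0 1; 0 0 0 0 0 0 1"
}}

```text
time: 12.88
tool_pos: [0.4589, 0.0099, -0.0196]
orientation: [-2.499, -1.904, 0.0]
ft_force: [0.3, -0.2, -0.3]
finger_gap: 0.996
gripper_force: 0.0
```

{"op": "send_rows", "data": {
  "motion": "0 0 0 0 0 -1 1; 0 0 0 0 0 -3 1; 0 0 0 0 0 -5 1; 0 0 0 0 0 -6 1; 0 0 0 0 0 0 1"
}}

```text
time: 13.5
tool_pos: [0.4618, 0.01, 0.1354]
orientation: [2.495, 1.901, 0.01]
ft_force: [-0.2, 0.3, -0.0]
finger_gap: 1.001
gripper_force: 0.0
```

Run:
```python
from h import *
o=[]
for n in("scene","top"):
    p,d=robot.read_camera(n); p=p[:,:,::-1]; cv2.imwrite(f"pics/{n}3.png",p); np.save(f"pics/{n}3.npy",d)
    W=cloud(n,d); near=np.hypot(W[:,:,0]-.48,W[:,:,1]-.217)<.09
    for k,a,b in(("rim",.055,.066),("carrier",.03,.0535)):
        P=W[near&(W[:,:,2]>a)&(W[:,:,2]<b)]; print(n,k,len(P),rect(P) if len(P) else"")
    if n=="top":
        L=W[(abs(W[:,:,2]-.008)<.004)&(np.hypot(W[:,:,0]-.459,W[:,:,1]-.01)<.1)]; print("lid",len(L),np.median(L[:,2]),rect(L))
    o.append(cv2.resize(p[240:330,350:460] if n=="scene" else p[205:305,170:280],(390,390),interpolation=2))
cv2.imwrite("pics/c4.png",np.hstack(o))
go((.4797,.2172,.13),-15.2)
```

```text
scene rim 450 (array([481.1, 216.1]), array([144.4,  51.6]), -16.5)
scene carrier 1091 (array([481. , 216.3]), array([144. ,  50.7]), -16.3)
top rim 356 (array([481. , 215.8]), array([141.8,  48.9]), -16.0)
top carrier 509 (array([481., 214.]), array([139.1,  45.8]), -16.4)
lid 1 0.005953995604687686 (array([553.8,  21. ]), array([0., 0.]), 0.0)
t 13.6 at [0.4593 0.0099 0.1314] shift [20.52 -3.53  0.14] turn [ 0.1 -0.  -0.2] after turn axes [20.54 -3.46  0.14] F [-0.  -0.7 -1. ] gap 0.995
```

View pics/c4.png

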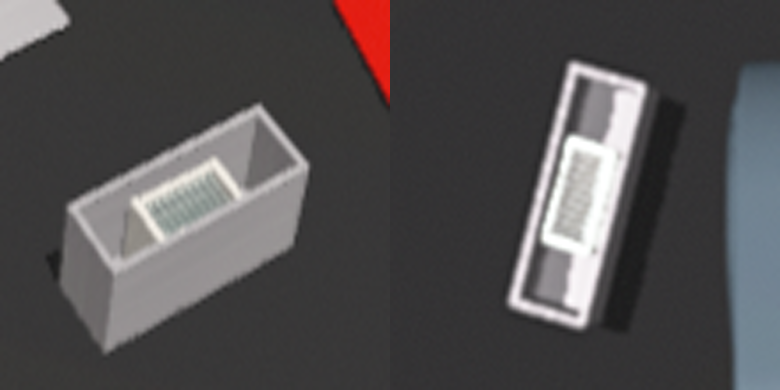

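The crops show the open dish with the white carrier inside. In the right crop its corners are at (570,137), (613,145), (587,253) and (544,243). I'll cast these, plus depth as a cross-check.

Run:
```python
from h import *
c=np.array([[570,137],[613,145],[587,253],[544,243]]); uv=(c-[390,0]+.5)*110/390*[1,100/110]-.5+[170,205] 
P=cast("top",uv,.05); print(P[:,:2].mean(0),rect(P))
d=np.load("pics/top3.npy"); W=cloud("top",d); a=np.radians(-16.2)
L=(W[:,:,:2]-[.481,.216])@np.array([[np.cos(a),-np.sin(a)],[np.sin(a),np.cos(a)]])
im=cv2.imread("pics/top3.png").min(2)
m=(abs(L[:,:,0])<.06)&(abs(L[:,:,1])<.019)&(W[:,:,2]>.04)&(W[:,:,2]<.056)
print(m.sum(),rect(W[m]),"local",np.percentile(L[m],[2,50,98],axis=0).round(4).tolist())
# profile along dish length
for x in np.arange(-.06,.06,.006):
    s=(abs(L[:,:,0]-x)<.003)&(abs(L[:,:,1])<.012); print(round(x,3),np.median(W[s][:,2]).round(3),end="; ")
```

```text
[0.48047038 0.21795977] (array([480.8, 217.9]), array([65. , 27.6]), -15.3)
247 (array([480.8, 217.3]), array([62.2, 32.9]), -17.5) local [[-0.0308, -0.0151], [-0.0007, 0.0007], [0.0298, 0.0167]]
-0.06 0.005; -0.054 0.005; -0.048 0.005; -0.042 0.005; -0.036 0.004; -0.03 0.051; -0.024 0.036; -0.018 0.027; -0.012 0.029; -0.006 0.029; -0.0 0.024; 0.006 0.02; 0.012 0.011; 0.018 0.018; 0.024 0.044; 0.03 0.05; 0.036 0.004; 0.042 0.004; 0.048 0.005; 0.054 0.004;
```

{"op": "send_rows", "data": {
  "motion": "0 0 0 4.1 -0.7 0 1; 0 0 0 4.1 -0.7 0 1; 0 0 0 4.1 -0.7 0 1; 0 0 0 4.1 -0.7 0 1; 0 0 0.9 4.1 -0.7 0 1"
}}

```text
time: 14.22
tool_pos: [0.4786, 0.2178, 0.129]
orientation: [-2.514, -1.884, 0.004]
ft_force: [0.5, -1.0, -0.3]
finger_gap: 1.001
gripper_force: 0.0
```

{"op": "send_rows", "data": {
  "motion": "0 0 0 0 0 3 1; 0 0 0 0 0 2 1; 0 0 0 0 0 0 1; 0 0 0 0 0 0 1"
}}

```text
time: 14.72
tool_pos: [0.4795, 0.2167, 0.0805]
orientation: [-2.514, -1.884, 0.001]
ft_force: [-0.1, 0.3, -0.4]
finger_gap: 0.999
gripper_force: 0.0
```

```bash
python3 -c "
from h import *
go((.4807,.2172,-.023),-16.2)"
```

```text
t 14.72 at [0.4795 0.2167 0.0805] shift [ 0.08  0.11 10.35] turn [-0.   0.  -0.1] after turn axes [ 0.08  0.1  10.35] F [-0.1  0.3 -0.4] gap 0.999
```

{"op": "send_rows", "data": {
  "motion": "0 0 0 0.1 0.1 2 1; 0 0 0 0 0 2 1; 0 0 0 0 0 2 1; 0 0 0 0 0 1 1; 0 0 0 0 0 0 1"
}}

```text
time: 15.35
tool_pos: [0.4808, 0.2174, 0.0105]
orientation: [-2.514, -1.884, 0.001]
ft_force: [1.1, 0.4, 0.9]
finger_gap: 0.999
gripper_force: 0.0
```

{"op": "send_rows", "data": {
  "motion": "0 0 0 0 0 1 1; 0 0 0 0 0 1 1; 0 0 0 0 0 0.8 1; 0 0 0 0 0 0.5 1; 0 0 0 0 0 0 1"
}}

```text
time: 15.98
tool_pos: [0.4805, 0.2174, -0.0231]
orientation: [-2.514, -1.884, 0.001]
ft_force: [-0.1, 0.1, -0.8]
finger_gap: 0.998
gripper_force: 0.0
```

{"op": "send_rows", "data": {
  "motion": "0 0 0 0 0 0 0.85; 0 0 0 0 0 0 0.75; 0 0 0 0 0 0 0.65; 0 0 0 0 0 0 0.55; 0 0 0 0 0 0 0.5",
  "grip_force": 30
}}

```text
time: 16.6
tool_pos: [0.481, 0.2177, -0.0222]
orientation: [-2.514, -1.884, -0.001]
ft_force: [-1.7, 1.0, 4.8]
finger_gap: 0.726
gripper_force: 33.3
```

Gripped at 62 mm. Now lifting out.

{"op": "send_rows", "data": {
  "motion": "0 0 0 0 0 0 0.4; 0 0 0 0 0 -0.5 0.4; 0 0 0 0 0 -1 0.4; 0 0 0 0 0 -2 0.4; 0 0 0 0 0 -2 0.4"
}}

```text
time: 17.23
tool_pos: [0.4808, 0.2175, 0.0334]
orientation: [2.514, 1.884, -0.0]
ft_force: [0.3, -0.1, -0.8]
finger_gap: 0.72
gripper_force: 33.1
```

{"op": "send_rows", "data": {
  "motion": "0 0 0 0 0 -2 0.4; 0 0 0 0 0 -2 0.4; 0 0 0 0 0 -0.5 0.4; 0 0 0 0 0 0 0.4; 0 0 0 0 0 0 0.4"
}}

```text
time: 17.85
tool_pos: [0.4803, 0.2173, 0.0766]
orientation: [-2.514, -1.884, 0.002]
ft_force: [0.5, 1.1, -1.8]
finger_gap: 0.722
gripper_force: 33.1
```

Run:
```python
from h import *
go((.46,-.11,.08),-16.2)
p,d=robot.read_camera("scene"); W=cloud("scene",d); m=(np.hypot(W[:,:,0]-.481,W[:,:,1]-.217)<.05)&(p.min(2)>140)&(W[:,:,2]>.07)
print(m.sum(),np.percentile(W[m],[2,50,98],axis=0).round(3))
```

```text
t 17.85 at [0.4803 0.2173 0.0766] shift [-31.99   7.23  -0.31] turn [-0.1  0.1 -0.1] after turn axes [-32.     7.18  -0.34] F [ 0.5  1.1 -1.8] gap 0.722
680 [[0.452 0.211 0.105]
 [0.484 0.229 0.143]
 [0.518 0.256 0.318]]
```

{"op": "send_rows", "data": {
  "motion": "0 0 0 -3 0.6 0 0.4; 0 0 0 -5 1 0 0.4; 0 0 0 -5 1 0 0.4; 0 0 0 -5 1 0 0.4; 0 0 0 -5 1 0 0.4"
}}

```text
time: 18.52
tool_pos: [0.4598, -0.0176, 0.0769]
orientation: [-2.513, -1.884, 0.001]
ft_force: [0.7, -0.8, -1.2]
finger_gap: 0.724
gripper_force: 33.1
```

{"op": "send_rows", "data": {
  "motion": "0 0 0 -5 1 0 0.4; 0 0 0 -4.3 0.7 0 0.4; 0 0 -6.6 0 0 0 0.4; 0 0 -6.6 0 0 0 0.4; 0 0 0 0 0 0 0.4"
}}

```text
time: 19.15
tool_pos: [0.4503, -0.1102, 0.0769]
orientation: [-2.281, -2.159, 0.001]
ft_force: [0.3, 0.5, -1.9]
finger_gap: 0.718
gripper_force: 33.1
```

Run:
```python
from h import *
go((.45,-.11,-.027),-2.9)
p,d=robot.read_camera("scene"); W=cloud("scene",d); o=robot.get_obs()["tool_pos"]
m=(np.hypot(W[:,:,0]-o[0],W[:,:,1]-o[1])<.06)&(p.min(2)>140)&(W[:,:,2]>.04)&(W[:,:,2]<.17)
print(m.sum(),np.percentile(W[m],[1,50,99],axis=0).round(3))
```

```text
t 19.15 at [ 0.4503 -0.1102  0.0769] shift [ 0.02 -0.02 10.39] turn [-0.1 -0.  -0.3] after turn axes [ 0.02 -0.03 10.39] F [ 0.3  0.5 -1.9] gap 0.718
473 [[ 0.42  -0.123  0.105]
 [ 0.448 -0.098  0.134]
 [ 0.486 -0.092  0.151]]
```

{"op": "send_rows", "data": {
  "motion": "0 0 0 0 0 2.5 0.4; 0 0 0 0 0 3 0.4; 0 0 0 0 0 2.3 0.4; 0 0 0 0 0 1.2 0.4; 0 0 0 0 0 0.6 0.4"
}}

```text
time: 19.82
tool_pos: [0.4506, -0.11, -0.019]
orientation: [-2.281, -2.159, 0.001]
ft_force: [-0.2, -0.1, -1.1]
finger_gap: 0.724
gripper_force: 33.1
```

{"op": "send_rows", "data": {
  "motion": "0 0 0 0 0 0.2 0.4; 0 0 0 0 0 0.2 0.4; 0 0 0 0 0 0.1 0.4; 0 0 0 0 0 0 0.4"
}}

```text
time: 20.32
tool_pos: [0.4508, -0.1102, -0.0234]
orientation: [2.28, 2.16, 0.0]
ft_force: [-0.0, 0.0, -1.3]
finger_gap: 0.723
gripper_force: 33.1
```

{"op": "send_rows", "data": {
  "motion": "0 0 0 0 0 0.1 0.4; 0 0 0 0 0 0 0.4"
}}

```text
time: 20.58
tool_pos: [0.4506, -0.1102, -0.0246]
orientation: [2.281, 2.161, -0.0]
ft_force: [-0.2, 0.3, -1.1]
finger_gap: 0.722
gripper_force: 33.1
```

{"op": "send_rows", "data": {
  "motion": "0 0 0 0 0 0.1 0.4; 0 0 0 0 0 0 0.4"
}}

```text
time: 20.82
tool_pos: [0.4506, -0.1102, -0.0257]
orientation: [-2.281, -2.161, 0.0]
ft_force: [-0.2, -0.4, -0.8]
finger_gap: 0.725
gripper_force: 33.1
```

{"op": "send_rows", "data": {
  "motion": "0 0 0 0 0 0.1 0.4; 0 0 0 0 0 0 0.4"
}}

```text
time: 21.08
tool_pos: [0.4507, -0.1102, -0.0262]
orientation: [2.28, 2.16, 0.0]
ft_force: [-1.3, -0.5, 4.9]
finger_gap: 0.725
gripper_force: 33.7
```

Contact at -0.026. I release, rise, and turn 90° for the side grip.

{"op": "send_rows", "data": {
  "motion": "0 0 0 0 0 0 0.74; 0 0 0 0 0 0 0.8; 0 0 0 0 0 0 0.9; 0 0 0 0 0 0 1; 0 0 0 0 0 0 1"
}}

```text
time: 21.7
tool_pos: [0.4507, -0.1102, -0.0266]
orientation: [2.281, 2.161, -0.0]
ft_force: [-0.6, -0.0, 0.2]
finger_gap: 1.002
gripper_force: 0.0
```

{"op": "send_rows", "data": {
  "motion": "0 0 0 0 0 -0.5 1; 0 0 0 0 0 -2 1; 0 0 0 0 0 -3 1; 0 0 0 0 0 -3 1; 0 0 0 0 0 -2.5 1"
}}

```text
time: 22.32
tool_pos: [0.4508, -0.1102, 0.085]
orientation: [2.28, 2.16, 0.001]
ft_force: [0.5, -0.3, 0.1]
finger_gap: 0.997
gripper_force: 0.0
```

{"op": "send_rows", "data": {
  "motion": "0 0 -10 0 0 0 1; 0 0 -10 0 0 0 1; 0 0 -10 0 0 0 1; 0 0 -10 0 0 0 1; 0 0 -10 0 0 0 1"
}}

```text
time: 22.95
tool_pos: [0.4506, -0.1101, 0.0838]
orientation: [1.145, 2.925, -0.0]
ft_force: [-0.2, -0.3, -0.8]
finger_gap: 0.997
gripper_force: 0.0
```

{"op": "send_rows", "data": {
  "motion": "0 0 -10 0 0 0 1; 0 0 -10 0 0 0 1; 0 0 -10 0 0 0 1; 0 0 -10 0 0 0 1; 0 0 0 0 0 0 1"
}}

```text
time: 23.58
tool_pos: [0.4506, -0.1101, 0.0837]
orientation: [0.087, 3.14, -0.0]
ft_force: [-0.4, 0.2, 0.3]
finger_gap: 1.002
gripper_force: 0.0
```

Run:
```python
from h import *
go((.4507,-.1102,-.018),87.1)
p,d=robot.read_camera("scene"); W=cloud("scene",d)
m=(np.hypot(W[:,:,0]-.4507,W[:,:,1]+.11)<.06)&(W[:,:,2]>.012)&(W[:,:,2]<.06)
t=m&(W[:,:,2]>.041)&(W[:,:,2]<.052)
print(m.sum(),rect(W[m]),rect(W[t]),np.percentile(W[m][:,2],[50,98]))
cv2.imwrite("pics/c5.png",cv2.resize(p[140:300,220:420,::-1],(750,600),interpolation=2))
```

```text
t 23.57 at [ 0.4506 -0.1101  0.0837] shift [-0.   -0.   10.17] turn [-0.   0.  -0.3] after turn axes [-1.000e-02 -0.000e+00  1.017e+01] F [-0.4  0.2  0.3] gap 1.002
437 (array([ 452.5, -110.2]), array([65.9, 36.6]), -6.1) (array([ 452.3, -110.2]), array([65.2, 36.6]), -6.1) [0.04029424 0.04769671]
```

View pics/c5.png

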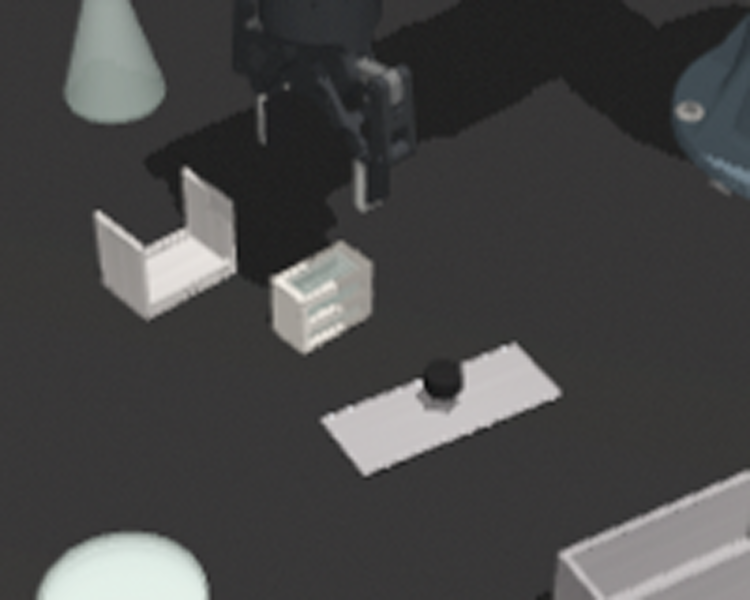

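The picture shows the carrier upright at (322,298), the lid flat at (440,410) and the stand at (165,260). Now the side grip.

{"op": "send_rows", "data": {
  "motion": "0 0 0 0 0 2.5 1; 0 0 0 0 0 2.5 1; 0 0 0 0 0 2.5 1; 0 0 0 0 0 1.7 1; 0 0 0 0 0 0.9 1"
}}

```text
time: 24.25
tool_pos: [0.4503, -0.1101, -0.0183]
orientation: [-0.09, -3.139, -0.0]
ft_force: [0.3, 0.3, -0.4]
finger_gap: 1.0
gripper_force: 0.0
```

{"op": "send_rows", "data": {
  "motion": "0 0 0 0 0 0 0.75; 0 0 0 0 0 0 0.6; 0 0 0 0 0 0 0.48; 0 0 0 0 0 0 0.4; 0 0 0 0 0 0 0.3"
}}

```text
time: 24.88
tool_pos: [0.4511, -0.1104, -0.0171]
orientation: [0.085, 3.139, -0.001]
ft_force: [-1.1, 0.3, 6.0]
finger_gap: 0.369
gripper_force: 30.2
```

{"op": "send_rows", "data": {
  "motion": "0 0 0 0 0 0 0.1; 0 0 0 0 0 0 0.1; 0 0 0 0 0 -0.5 0.1; 0 0 0 0 0 -1.5 0.1; 0 0 0 0 0 -2.5 0.1"
}}

```text
time: 25.5
tool_pos: [0.4497, -0.1099, 0.0274]
orientation: [-0.085, -3.138, -0.001]
ft_force: [0.3, -0.1, -2.4]
finger_gap: 0.371
gripper_force: 30.0
```

{"op": "send_rows", "data": {
  "motion": "0 0 0 0 0 -2.5 0.1; 0 0 0 0 0 -2 0.1; 0 0 0 0 0 0 0.1"
}}

```text
time: 25.88
tool_pos: [0.4516, -0.1103, 0.0736]
orientation: [0.085, 3.138, -0.001]
ft_force: [0.5, 0.5, -2.1]
finger_gap: 0.371
gripper_force: 30.0
```

Run:
```python
from h import *
go((.495,-.223,.07),87.1)
p,d=robot.read_camera("scene"); W=cloud("scene",d); o=robot.get_obs()["tool_pos"]
m=(np.hypot(W[:,:,0]-o[0],W[:,:,1]-o[1])<.06)&(p.min(2)>140)&(W[:,:,2]>.04)&(W[:,:,2]<.16)
print(m.sum(),np.percentile(W[m],[1,50,99],axis=0).round(3),rect(W[m]))
P=W[(np.hypot(W[:,:,0]-.495,W[:,:,1]+.223)<.06)&(W[:,:,2]>.052)&(W[:,:,2]<.075)]; print("stand scene",len(P),rect(P))
p,d=robot.read_camera("top"); W=cloud("top",d)
P=W[(np.hypot(W[:,:,0]-.495,W[:,:,1]+.223)<.06)&(W[:,:,2]>.052)&(W[:,:,2]<.075)]; print("stand top",len(P),rect(P))
```

```text
t 25.88 at [ 0.4516 -0.1103  0.0736] shift [ -4.94 -11.02   0.37] turn [-0.   0.1 -0.2] after turn axes [ -4.91 -11.04   0.36] F [ 0.5  0.5 -2.1] gap 0.371
363 [[ 0.423 -0.126  0.093]
 [ 0.473 -0.102  0.117]
 [ 0.484 -0.089  0.138]] (array([ 454.6, -106.4]), array([65.7, 58.6]), -46.4)
stand scene 116 (array([ 495.4, -222.2]), array([82.7, 54.3]), -3.0)
stand top 52 (array([ 532.8, -224.9]), array([52.6,  4. ]), 86.3)
```

{"op": "send_rows", "data": {
  "motion": "0 0 0 -1 -2 0 0.1; 0 0 0 -1.3 -3 0 0.1; 0 0 0 -1.3 -3 0 0.1; 0 0 0 -1.3 -3 0 0.1; 0 0 0 0 0 0 0.1"
}}

```text
time: 26.6
tool_pos: [0.4943, -0.2254, 0.0712]
orientation: [-0.089, -3.14, 0.001]
ft_force: [-0.4, 0.3, -1.3]
finger_gap: 0.372
gripper_force: 30.3
```

{"op": "send_rows", "data": {
  "motion": "0 0 0 0 0 0 0.1; 0 0 0 0 0 0 0.1"
}}

```text
time: 26.85
tool_pos: [0.4932, -0.2222, 0.0721]
orientation: [-0.084, -3.14, -0.001]
ft_force: [0.2, 0.0, -1.3]
finger_gap: 0.368
gripper_force: 30.3
```

Run:
```python
from h import *
go((.4945,-.2227,-.01),87)
p,d=robot.read_camera("scene"); W=cloud("scene",d); o=robot.get_obs()["tool_pos"]
cv2.imwrite("pics/c6.png",cv2.resize(p[140:240,210:330,::-1],(720,600),interpolation=2))
```

```text
t 26.85 at [ 0.4932 -0.2222  0.0721] shift [-0.14 -0.05  8.21] turn [ 0.  -0.1 -0.1] after turn axes [-0.13 -0.04  8.21] F [ 0.2  0.  -1.3] gap 0.368
```

View pics/c6.png

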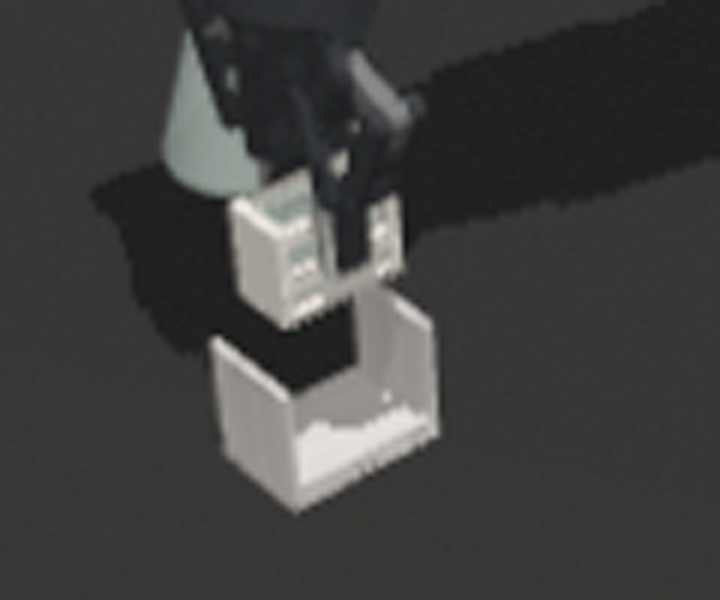

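The picture shows the carrier held upright above the stand: its lower front edge runs (288,325)–(405,268), and the plate tops are at (290,400) and (433,320). I'll check the centring along the stand before going down.

Run:
```python
from h import *
a=np.radians(-3)
for n in("scene","scene","top"):
    p,d=robot.read_camera(n); W=cloud(n,d)
    L=(W[:,:,:2]-[.4953,-.2227])@np.array([[np.cos(a),-np.sin(a)],[np.sin(a),np.cos(a)]])
    near=(np.abs(L).max(2)<.06)&(p.min(2)>100)
    for k,z0,z1 in(("carrier",.092,.13),("stand",.02,.064)):
        S=L[near&(W[:,:,2]>z0)&(W[:,:,2]<z1)]
        if len(S): print(n,k,len(S),np.percentile(S[:,0],[0,1,2,50,98,99,100]).round(4),np.percentile(S[:,1],[1,99]).round(4))
```

```text
scene carrier 286 [-0.0333 -0.032  -0.0312  0.0148  0.0306  0.0308  0.0321] [-0.0136  0.0255]
scene stand 333 [-0.0417 -0.0402 -0.0396 -0.0342  0.0408  0.0412  0.0418] [-0.025   0.0278]
scene carrier 286 [-0.0346 -0.033  -0.032   0.0143  0.0306  0.0309  0.0315] [-0.0156  0.0284]
scene stand 340 [-0.043  -0.0414 -0.04    0.0349  0.0411  0.0414  0.0416] [-0.0258  0.0272]
top carrier 49 [-0.0314 -0.0314 -0.0314 -0.0186  0.0283  0.0287  0.0292] [-0.0026  0.0207]
top stand 81 [-0.0402 -0.0401 -0.0401  0.0357  0.0395  0.0396  0.0397] [-0.021   0.0264]
```

{"op": "send_rows", "data": {
  "motion": "0 0 0 -0.1 0 1.5 0.1; 0 0 0 0 0 1.5 0.1; 0 0 0 0 0 1.2 0.1; 0 0 0 0 0 0.8 0.1; 0 0 0 0 0 0 0.1"
}}

```text
time: 27.68
tool_pos: [0.4942, -0.2225, 0.0216]
orientation: [-0.085, -3.139, -0.001]
ft_force: [0.1, -0.1, -0.8]
finger_gap: 0.373
gripper_force: 30.3
```

{"op": "send_rows", "data": {
  "motion": "0 0 0 0 0 0.8 0.1; 0 0 0 0 0 0.8 0.1; 0 0 0 0 0 0.6 0.1; 0 0 0 0 0 0.4 0.1; 0 0 0 0 0 0 0.1"
}}

```text
time: 28.3
tool_pos: [0.4945, -0.2226, -0.0039]
orientation: [-0.085, -3.14, -0.0]
ft_force: [-0.2, 0.5, -0.9]
finger_gap: 0.375
gripper_force: 30.3
```

{"op": "send_rows", "data": {
  "motion": "0 0 0 0 0 0.2 0.1; 0 0 0 0 0 0.2 0.1; 0 0 0 0 0 0 0.1"
}}

```text
time: 28.68
tool_pos: [0.4946, -0.2227, -0.0077]
orientation: [-0.085, -3.14, 0.0]
ft_force: [0.2, -0.3, -0.6]
finger_gap: 0.372
gripper_force: 30.3
```

{"op": "send_rows", "data": {
  "motion": "0 0 0 0 0 0.15 0.1; 0 0 0 0 0 0 0.1"
}}

```text
time: 28.92
tool_pos: [0.4946, -0.2227, -0.0091]
orientation: [-0.085, -3.14, 0.0]
ft_force: [-0.1, -0.5, -1.7]
finger_gap: 0.375
gripper_force: 30.3
```

{"op": "send_rows", "data": {
  "motion": "0 0 0 0 0 0.1 0.1; 0 0 0 0 0 0 0.1"
}}

```text
time: 29.18
tool_pos: [0.4946, -0.2227, -0.0101]
orientation: [-0.085, -3.14, 0.0]
ft_force: [0.2, 0.6, -0.4]
finger_gap: 0.371
gripper_force: 30.3
```

{"op": "send_rows", "data": {
  "motion": "0 0 0 0 0 0.1 0.1; 0 0 0 0 0 0 0.1"
}}

```text
time: 29.42
tool_pos: [0.4947, -0.2227, -0.011]
orientation: [0.085, 3.14, -0.0]
ft_force: [-0.4, 0.9, 0.3]
finger_gap: 0.369
gripper_force: 30.4
```

{"op": "send_rows", "data": {
  "motion": "0 0 0 0 0 0.1 0.1; 0 0 0 0 0 0 0.1"
}}

```text
time: 29.68
tool_pos: [0.4948, -0.2228, -0.011]
orientation: [0.085, 3.14, -0.001]
ft_force: [-2.9, 1.5, 11.6]
finger_gap: 0.369
gripper_force: 31.8
```

Seated on the tray. I release gently and withdraw.

{"op": "send_rows", "data": {
  "motion": "0 0 0 0 0 -0.1 0.4; 0 0 0 0 0 0 0.5; 0 0 0 0 0 0 0.65; 0 0 0 0 0 0 0.8; 0 0 0 0 0 0 0.8"
}}

```text
time: 30.3
tool_pos: [0.4946, -0.2227, -0.0112]
orientation: [-0.085, -3.14, 0.0]
ft_force: [0.3, -0.2, -0.7]
finger_gap: 0.799
gripper_force: 0.0
```

{"op": "send_rows", "data": {
  "motion": "0 0 0 0 0 -1 0.8; 0 0 0 0 0 -3 0.8; 0 0 0 0 0 -5 0.8; 0 0 0 0 0 -5 0.8; 0 0 0 0 0 0 0.8"
}}

```text
time: 30.92
tool_pos: [0.497, -0.2238, 0.1336]
orientation: [0.085, 3.133, -0.005]
ft_force: [-0.1, 0.4, -0.9]
finger_gap: 0.803
gripper_force: 0.0
```

Run:
```python
from h import *
a=np.radians(-3)
p,d=robot.read_camera("scene"); W=cloud("scene",d)
L=(W[:,:,:2]-[.4953,-.2227])@np.array([[np.cos(a),-np.sin(a)],[np.sin(a),np.cos(a)]])
S=(abs(L[:,:,0])<.033)&(abs(L[:,:,1])<.03)&(p.min(2)>100)&(W[:,:,2]>.045)&(W[:,:,2]<.06)
print("carrier top",S.sum(),np.percentile(W[S][:,2],[5,50,95]),np.percentile(L[S],[1,99],axis=0).round(4))
l=W[(abs(W[:,:,2]-.008)<.006)&(np.hypot(W[:,:,0]-.459,W[:,:,1]-.01)<.085)&(p.min(2)>100)]
print("lid",rect(l),np.median(l[:,2])); print(robot.get_obs()["tool_pos"],robot.get_obs()["gripper_force"])
cv2.imwrite("pics/c7.png",cv2.resize(p[140:300,220:420,::-1],(750,600),interpolation=2))
```

```text
carrier top 195 [0.04583343 0.05011827 0.05321358] [[-0.0317 -0.0151]
 [ 0.0286  0.0187]]
lid (array([457.5,   7.7]), array([154.6,  65.8]), -15.9) 0.008181326667219902
[ 0.49586107 -0.22323294  0.1312571 ] 0.0
```

View pics/c7.png

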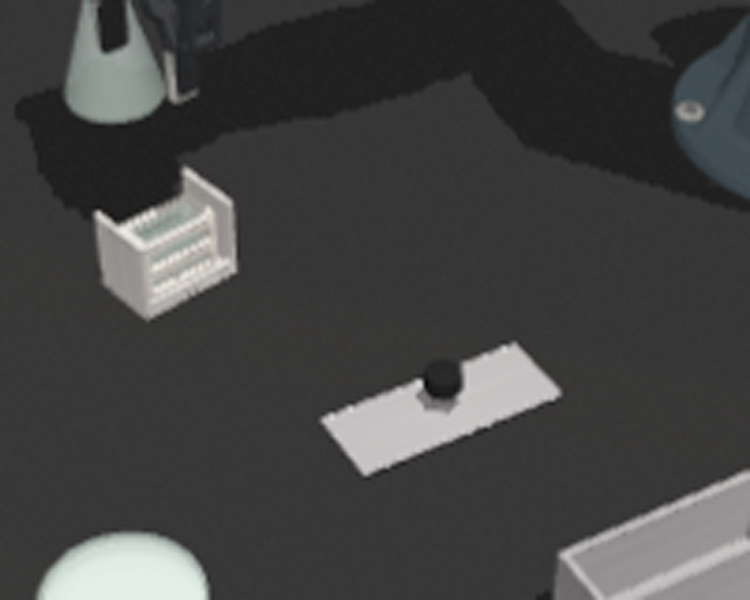

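The carrier stands upright between the end plates at (170,245), its top at ~50–52 mm, and the lid lies flat at (440,410). The fingers are clear, so I hand in.

```bash
python3 -c "
from rig import robot
print(robot.finish_job())"
```

```text
the job is handed in; nothing more can be done
None
```

The lid is lying flat on the bench, knob up, and the carrier is standing upright on the stand's tray between the end plates; I handed the job in at about 31 s, but the verdict was not shown to me.

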